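Put the hole saws away by size

TASK

Gather the four hole saws from the bench into the storage tray: each one stands upright, teeth down and shank up, on the floor of the round cup made for its size, the smallest saw in the smallest cup and so on up to the largest. The two short pieces of steel pipe are not hole saws: leave them standing where they are.

Things in the scene. Friction and masses are not known exactly. Their poses are not given: they have to be found in the camera images.
- saw_24_mid (a point): The smallest of four hole saws: bare steel cup 24 mm in diameter and 58 mm tall with a flat closed top, teeth down on the bench, side slots, and a dark steel shank 11 mm thick (collar 19 mm wide and 9 mm high at its foot) rising 38 mm from the middle of the top; 96 mm tall in all, about 80 g. This point is on its axis, half-way up, 48 mm above the teeth; z runs up the shank. Starts upright on the bench.
- saw_36_mid (a point): The second smallest of four hole saws: bare steel cup 36 mm in diameter and 58 mm tall with a flat closed top, teeth down on the bench, side slots, and a dark steel shank 11 mm thick (collar 19 mm wide and 9 mm high at its foot) rising 38 mm from the middle of the top; 96 mm tall in all, about 130 g. This point is on its axis, half-way up, 48 mm above the teeth; z runs up the shank. Starts upright on the bench.
- saw_48_mid (a point): The second largest of four hole saws: bare steel cup 48 mm in diameter and 58 mm tall with a flat closed top, teeth down on the bench, side slots, and a dark steel shank 11 mm thick (collar 19 mm wide and 9 mm high at its foot) rising 38 mm from the middle of the top; 96 mm tall in all, about 190 g. This point is on its axis, half-way up, 48 mm above the teeth; z runs up the shank. Starts upright on the bench.
- saw_60_mid (a point): The largest of four hole saws: bare steel cup 60 mm in diameter and 58 mm tall with a flat closed top, teeth down on the bench, side slots, and a dark steel shank 11 mm thick (collar 19 mm wide and 9 mm high at its foot) rising 38 mm from the middle of the top; 96 mm tall in all, about 260 g. This point is on its axis, half-way up, 48 mm above the teeth; z runs up the shank. Starts upright on the bench.
- cup_24: The smallest of four round open grey plastic cups in the storage tray, for the 24 mm hole saw: inner diameter 40 mm, wall 3 mm, 22 mm high, floor 4 mm thick. Origin: centre of its underside, 5 mm above the bench; z up. The black tray (100 by 356 mm, rim 16 mm high) is fixed; the four cups are fixed in it in one straight row, 86 mm from centre to centre, in any order; their y axes run along the row.
- cup_36: The second smallest of four round open grey plastic cups in the storage tray, for the 36 mm hole saw: inner diameter 52 mm, wall 3 mm, 22 mm high, floor 4 mm thick. Origin: centre of its underside, 5 mm above the bench; z up. The black tray (100 by 356 mm, rim 16 mm high) is fixed; the four cups are fixed in it in one straight row, 86 mm from centre to centre, in any order; their y axes run along the row.
- cup_48: The second largest of four round open grey plastic cups in the storage tray, for the 48 mm hole saw: inner diameter 64 mm, wall 3 mm, 22 mm high, floor 4 mm thick. Origin: centre of its underside, 5 mm above the bench; z up. The black tray (100 by 356 mm, rim 16 mm high) is fixed; the four cups are fixed in it in one straight row, 86 mm from centre to centre, in any order; their y axes run along the row.
- cup_60: The largest of four round open grey plastic cups in the storage tray, for the 60 mm hole saw: inner diameter 76 mm, wall 3 mm, 22 mm high, floor 4 mm thick. Origin: centre of its underside, 5 mm above the bench; z up. The black tray (100 by 356 mm, rim 16 mm high) is fixed; the four cups are fixed in it in one straight row, 86 mm from centre to centre, in any order; their y axes run along the row.
- pipe_open_mid (a point): Not a hole saw: a short steel pipe, 48 mm in diameter, 75 mm tall, open at the top (bore 39 mm), standing on the bench. This point is on its axis half-way up.
- pipe_capped_mid (a point): Not a hole saw: a short steel pipe 50 mm in diameter with a domed 58 mm wide cap and no shank, 72 mm tall, standing on the bench. This point is on its axis half-way up.

How it is judged:
By the outcome, as a careful person would: the job done as asked, in the order asked, and still so for the second after the job is handed in, with the robot touching nothing.
It also fails if it takes over 112 s, if anything falls off the work surface, if the arm or the gripper's body presses on something with over 40 N, if the wrist force passes 120 N, or if a joint passes its speed limit or range.

ROBOT

A 6-joint arm with a two-finger parallel gripper is mounted at the origin on the work surface. World frame = base frame: x ahead of the robot, y to its left, z up, the work surface at z = 0. Lengths are in m, angles in rad, forces in N, time in s.
With the tool pointing down it reaches from about 0.3 to 0.775 m from the base axis. Payload 14.6 kg.
Tool frame: the origin (TCP) lies at the very end of the fingers, on their centre line; the grasp point (between the pads) lies 19 mm behind it; y points along the fingers, x is the direction in which the jaws open and shut, and the axes are right-handed (so a half turn about y gives the same grasp; the last joint's range is limited). The gripper opens to 94 mm and grips with 3 to 60 N. Pads are 16 mm wide; open, the fingers measure 119 mm over their backs; the gripper's body (75 mm by 177 mm) begins 78 mm behind the grasp point.
Start: joints at [1.209, 0.3, 1.521, -0, 1.321, -0.067], TCP at [0.16, 0.526, 0.205] pointing down, gripper open.
Joint ranges: [-3.03, 3.03], [-0.79, 2.21], [0.23, 2.52], [-1.04, 4.18], [0, 3.07], [-2.55, 2.55]. Speed limits (rad/s): [2.22, 2.22, 2.57, 3.14, 3.14, 3.14].

INTERFACE

Orientations are given as [roll, pitch, yaw] about the fixed x, y, z axes, in that order (R = Rz(yaw) Ry(pitch) Rx(roll)).
In Python, from station import get_obs, cams, hand_in gives the robot as it stands. The module is installed in compiled form; this text tells all that it offers.
- The arm moves only by the tool step_arm, never from a script. Its argument "plan" is a list of rows, each an object with "grip": the closure, from -1 (fully open) to 1 (shut), so that 0 is half open; "slide": the shift along the tool's x, y, z in m, a list of three; "spin": the turn about the tool's y in degrees. A call has 1 to 20 rows; each row shifts and turns the commanded pose from where the row before left it, along the tool's axes as they then stand; what a row does not reach is not made up. A row lasts 1/12 s, in which the tool goes at most 41.7 mm and 7.16 degrees, less where a joint would pass 70% of its speed; a pose out of reach is approached as far as the arm can. A call is refused whole if a number of a shift passes 0.0417 or a number of a turn 7.16, either way. A call with a gripper value outside its range is refused whole. The fingers move at their own pace and stop on an object; "force" is the grip in N (left out, the last holds). Time passes only in rows, so rows that do not move let the fingers close. It gives the time, the measured TCP pose, the force and the opening at its end, in the units of the state.
- get_obs(): the state, without advancing time (a new reading comes with each control period).
- cams.camera(name): name is "scene" or "side" or "wrist"; returns the picture (420x560x3 uint8, blue, green, red); there is no depth.
- cams.calibration(name): a dict with "K" (3x3 intrinsics, pixels), "T" (4x4, takes a point from camera to world coordinates). Camera axes: x right, y up, looking along -z (the intrinsics and any distortion apply to the point x, -y, -z); pixel columns grow to the right and rows downward; lengths in m; the calibration is good to about 2 mm. A picture is of the moment at which its call begins: read the wrist's pose just before it. calibration takes no time and is no camera call; for the wrist camera it gives the pose at the moment of the call.
- hand_in(): hands the job in, once; it reports no verdict.
The state is a dict: "time_s": time; "qpos": joint angles; "joint_vel": joint speeds; "tau": joint torques, N m; "ee_pos": TCP position; "eef_rot": TCP orientation; "force": force on the tool from outside, world axes, zero at the start; "moment": the same for the moment, N m; "grip_width": finger opening in m.
Only numpy, scipy, OpenCV 4.12 (cv2) and the standard library are available. Lean on these libraries where they do the work, as an engineer would, in place of code of your own. Each camera call takes 0.05 s, during which the arm holds its last target.

## Working session

There is one attempt and no reset: what is moved stays moved. The work goes in short steps, Python scripts to look and compute and a tool call to move; the robot and the scene stay as the last step left them, time stands still between calls to the robot, and variables do not carry over. Pictures are saved under pics/ and viewed, and the job is handed in when it is done.

Besides the shell and the picture viewer there is one more tool, called after "Call:" by a JSON object that holds its "method" and its "body". step_arm: Moves the arm, as the interface text tells. Its arguments: {"type":"object","properties":{"plan":{"type":"array","items":{"type":"object","properties":{"grip":{"type":"number"},"slide":{"type":"array","items":{"type":"number"}},"spin":{"type":"number"}}}},"force":{"type":"number"}},"required":["plan"]}

```bash
mkdir -p pics; python3 - <<'E'
from station import get_obs,cams
import cv2,numpy as np
np.set_printoptions(precision=4,suppress=True)
for n in ["scene","side","wrist"]:
    c=cams.calibration(n); print(n,c)
    cv2.imwrite(f"pics/a_{n}.png",cams.camera(n))
print(get_obs())
E
```

```text
scene {'K': array([[513.8653,   0.    , 272.1321],
       [  0.    , 513.8653, 211.5332],
       [  0.    ,   0.    ,   1.    ]]), 'T': array([[-0.1298, -0.85  ,  0.5106,  1.1168],
       [ 0.9914, -0.1189,  0.0541,  0.0677],
       [ 0.0147,  0.5132,  0.8581,  1.0167],
       [ 0.    ,  0.    ,  0.    ,  1.    ]])}
side {'K': array([[504.1786,   0.    , 282.6673],
       [  0.    , 504.1786, 212.1101],
       [  0.    ,   0.    ,   1.    ]]), 'T': array([[ 0.9139,  0.2843, -0.2899,  0.231 ],
       [-0.4059,  0.6595, -0.6327, -0.7087],
       [ 0.0113,  0.6959,  0.7181,  0.8676],
       [ 0.    ,  0.    ,  0.    ,  1.    ]])}
wrist {'K': array([[344.8446,   0.    , 281.9748],
       [  0.    , 344.8446, 203.164 ],
       [  0.    ,   0.    ,   1.    ]]), 'T': array([[ 0.2897, -0.9195, -0.2657,  0.0839],
       [ 0.9571,  0.278 ,  0.0818,  0.5491],
       [-0.0013, -0.278 ,  0.9606,  0.3854],
       [ 0.    ,  0.    ,  0.    ,  1.    ]])}
{'time_s': 0.15, 'qpos': array([ 1.2094,  0.3003,  1.5214,  0.    ,  1.3207, -0.0666]), 'joint_vel': array([-0.0027, -0.0025, -0.0003, -0.0011, -0.0018,  0.0003]), 'tau': array([  0.0002, -53.1965, -35.2817,   0.0708,   0.0237,  -0.0001]), 'ee_pos': array([0.1597, 0.5261, 0.205 ]), 'eef_rot': array([-1.5707,  0.0008,  1.276 ]), 'force': array([-0.3319,  0.2443, -0.2348]), 'moment': array([-0.0039,  0.0149,  0.0536]), 'grip_width': 0.09414849587503264}
```

View pics/a_scene.png

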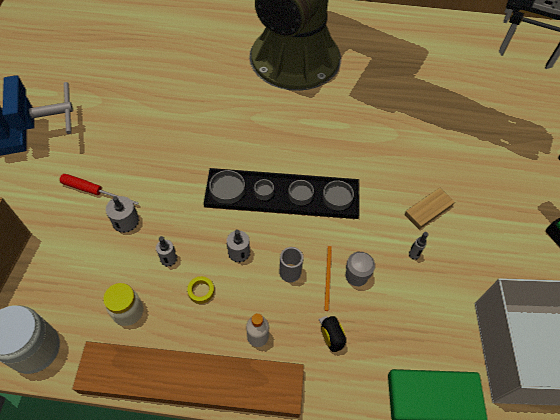

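View pics/a_side.png

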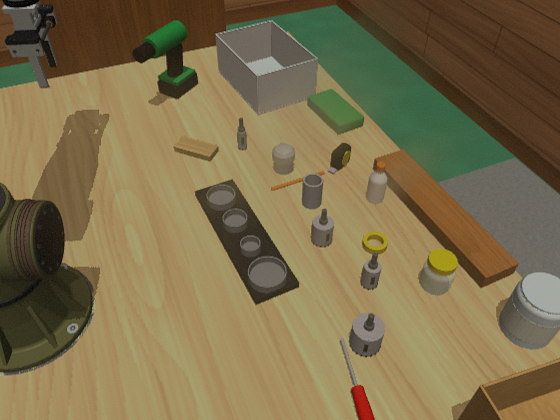

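View pics/a_wrist.png

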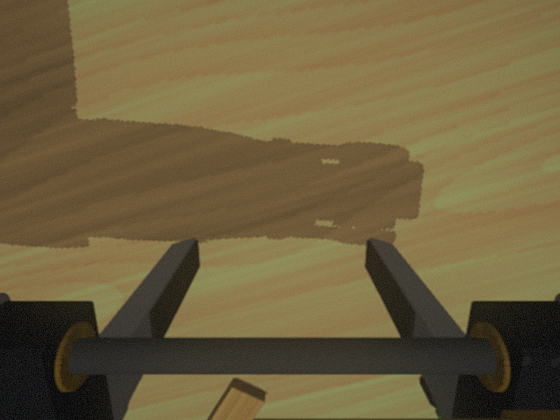

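The scene view shows four shanked saws at about (122,213), (167,250), (238,245) and (418,246). The pipes are at (291,263) and (360,268), and the tray is at (282,193). I'll zoom in to measure.

```bash
python3 - <<'E'
import cv2
s=cv2.imread("pics/a_scene.png"); d=cv2.imread("pics/a_side.png")
cv2.imwrite("pics/z1.png",cv2.resize(s[160:280,90:290],None,fx=4,fy=4,interpolation=cv2.INTER_CUBIC))
cv2.imwrite("pics/z2.png",cv2.resize(s[160:280,270:450],None,fx=4,fy=4,interpolation=cv2.INTER_CUBIC))
cv2.imwrite("pics/z3.png",cv2.resize(d[200:360,190:390],None,fx=3.7,fy=3.7,interpolation=cv2.INTER_CUBIC))
cv2.imwrite("pics/z4.png",cv2.resize(d[105:215,190:340],None,fx=5,fy=5,interpolation=cv2.INTER_CUBIC))
E
```

```text
(no output)
```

View pics/z1.png

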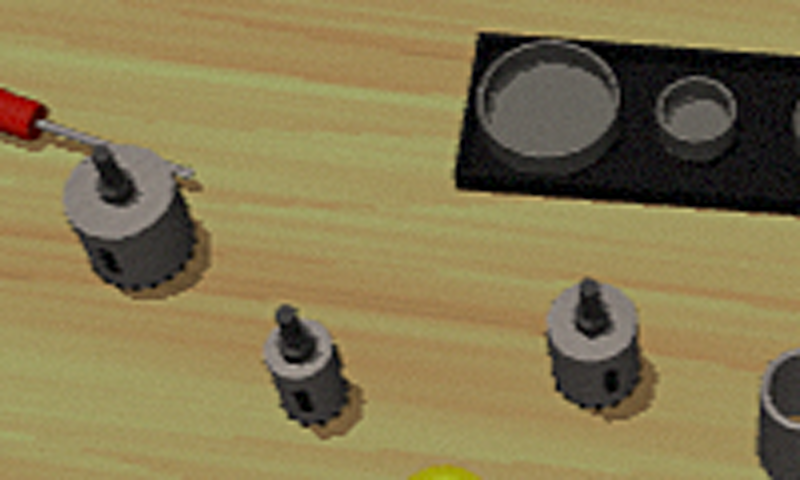

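View pics/z2.png

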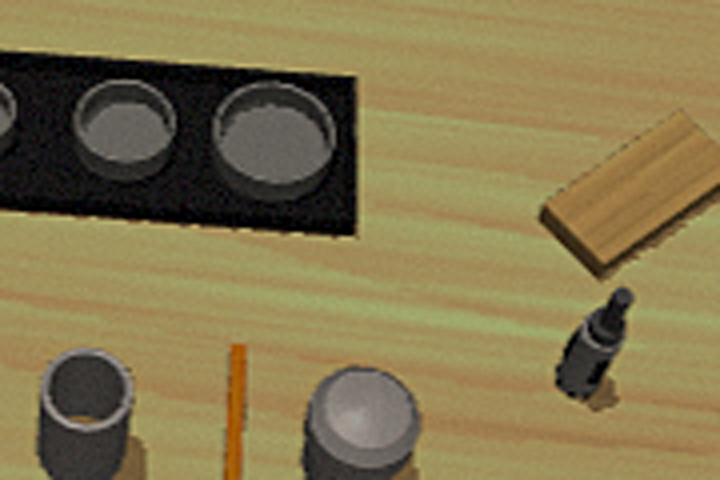

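View pics/z3.png

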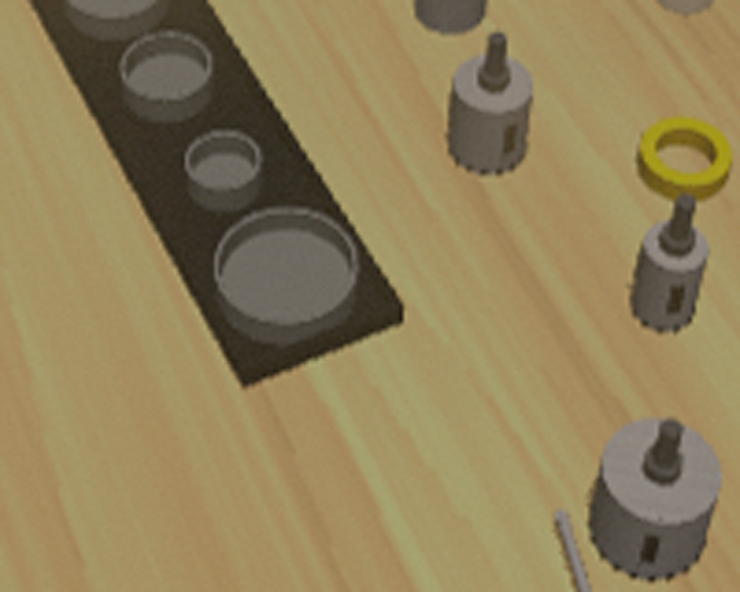

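View pics/z4.png

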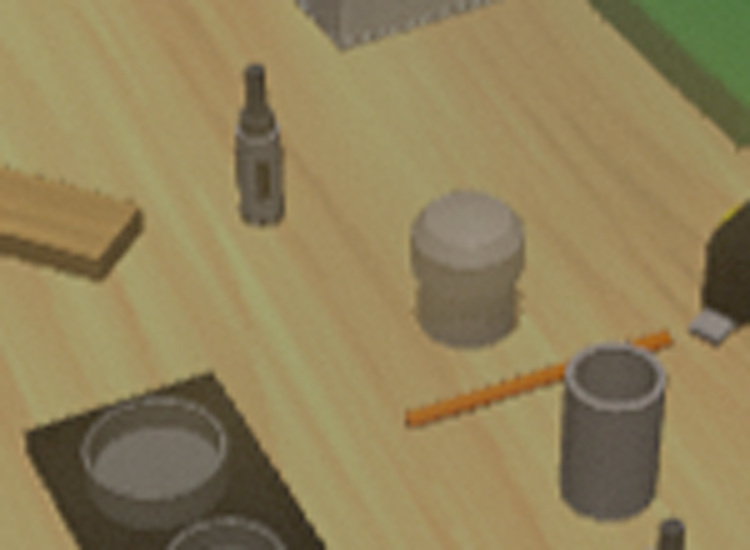

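```bash
cat > h.py <<'E'
import numpy as np
from station import cams,get_obs
np.set_printoptions(precision=4,suppress=True)
def ray(n,u,v,c=None):
    c=c or cams.calibration(n); K,T=c["K"],c["T"]
    d=np.array([(u-K[0,2])/K[0,0],-(v-K[1,2])/K[1,1],-1.])
    return T[:3,3],T[:3,:3]@d
def onz(n,p,z,c=None):
    o,d=ray(n,*p,c); return o+d*(z-o[2])/d[2]
def tri(p,q):
    A=np.zeros((3,3));b=np.zeros(3);L=[]
    for n,x in(("scene",p),("side",q)):
        o,d=ray(n,*x);d=d/np.linalg.norm(d);M=np.eye(3)-np.outer(d,d);A+=M;b+=M@o;L.append((o,M))
    X=np.linalg.solve(A,b); return X,max(np.linalg.norm(M@(X-o)) for o,M in L)
E
python3 - <<'E'
from h import *
z1=lambda x,y:(90+x/4-.4,160+y/4-.4); z2=lambda x,y:(270+x/4-.4,160+y/4-.4)
z3=lambda x,y:(190+x/3.7-.4,200+y/3.7-.4); z4=lambda x,y:(190+x/5-.4,105+y/5-.4)
print(cams.calibration("scene").keys())
for n,a,b in [("60",z1(100,152),z3(671,428)),("36",z1(287,313),z3(685,202)),("48",z1(589,285),z3(496,40)),("24",z2(623,296),z4(255,70))]:
    print("saw",n,*tri(a,b),onz("scene",a,.096),onz("side",b,.096))
for n,a,b in [("60",z1(549,105),z3(286,268)),("24",z1(697,111),z3(223,164)),("36",z2(125,123),z3(166,74)),("48",z2(274,134),z4(154,452))]:
    print("cup",n,*tri(a,b),onz("scene",a,.027),onz("side",b,.027))
E
```

```text
dict_keys(['K', 'T'])
saw 60 [ 0.5822 -0.3247  0.0966] 0.0009851725813526345 [ 0.5812 -0.3242  0.096 ] [ 0.5831 -0.3252  0.096 ]
saw 36 [ 0.6622 -0.2051  0.0953] 0.0014744136811579555 [ 0.6615 -0.2038  0.096 ] [ 0.6626 -0.2068  0.096 ]
saw 48 [ 0.625  -0.0567  0.0949] 0.0013240798458335342 [ 0.6246 -0.0557  0.096 ] [ 0.6252 -0.0589  0.096 ]
saw 24 [0.579  0.3258 0.0955] 0.0016150378558683325 [0.5778 0.3269 0.096 ] [0.5794 0.3231 0.096 ]
cup 60 [ 0.4709 -0.1089  0.0212] 0.0008186331526122338 [ 0.474  -0.1073  0.027 ] [ 0.4697 -0.1137  0.027 ]
cup 24 [ 0.4653 -0.0235  0.0234] 0.0017002491220088028 [ 0.4662 -0.0221  0.027 ] [ 0.4652 -0.0281  0.027 ]
cup 36 [0.4601 0.062  0.0205] 0.002160403767412959 [0.4625 0.0634 0.027 ] [0.4595 0.0538 0.027 ]
cup 48 [0.4568 0.1485 0.0233] 0.0013344404442845472 [0.4581 0.1491 0.027 ] [0.4565 0.1432 0.027 ]
```

Call:
{"method": "step_arm", "body": {"plan": [{"grip":-1,"slide":[0,0,0],"spin":-7},{"grip":-1,"slide":[0,0,0],"spin":-7},{"grip":-1,"slide":[0,0,0],"spin":-2.9},{"slide":[-0.016,0,-0.034],"grip":-1,"spin":0},{"slide":[-0.016,0,-0.034],"grip":-1,"spin":0},{"slide":[-0.016,0,-0.034],"grip":-1,"spin":0},{"slide":[-0.016,0,-0.034],"grip":-1,"spin":0},{"slide":[-0.016,0,-0.034],"grip":-1,"spin":0},{"slide":[-0.016,0,-0.034],"grip":-1,"spin":0},{"slide":[-0.016,0,-0.034],"grip":-1,"spin":0},{"slide":[-0.016,0,-0.034],"grip":-1,"spin":0},{"slide":[-0.016,0,-0.034],"grip":-1,"spin":0},{"slide":[-0.016,0,-0.034],"grip":-1,"spin":0},{"slide":[-0.016,0,-0.034],"grip":-1,"spin":0},{"slide":[-0.016,0,-0.034],"grip":-1,"spin":0},{"slide":[0,0,0],"grip":-1,"spin":0},{"slide":[0,0,0],"grip":-1,"spin":0}], "force": 25}}

```text
time_s: 1.57
ee_pos: [0.5688, 0.3331, 0.2043]
eef_rot: [-1.569, 0.001, 1.568]
force: [-0.0, -0.1, -0.2]
grip_width: 0.0943
```

```bash
python3 - <<'E'
from h import *
import cv2
c=cams.calibration("wrist");o=get_obs();print(o["ee_pos"],c["T"])
cv2.imwrite("pics/w1.png",cams.camera("wrist"))
# projected predicted saw tip
def proj(X):
    T,K=c["T"],c["K"];p=T[:3,:3].T@(np.array(X)-T[:3,3]);return K[0,2]+K[0,0]*p[0]/-p[2],K[1,2]-K[1,1]*p[1]/-p[2]
print(proj([.579,.3258,.096]))
E
```

```text
[0.5688 0.3331 0.2043] [[ 0.0015 -0.961  -0.2767  0.4896]
 [ 1.      0.0011  0.0014  0.3327]
 [-0.001  -0.2767  0.961   0.3848]
 [ 0.      0.      0.      1.    ]]
(np.float64(274.61403154422476), np.float64(209.95763587098594))
```

View pics/w1.png

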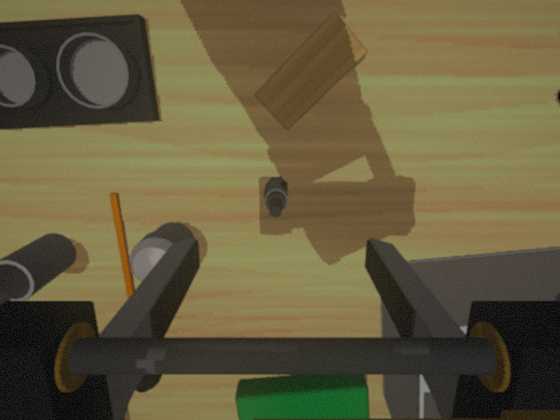

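The wrist view puts the 24 mm saw's tip at about (276,212), against a prediction of (275,210), so the two agree. Descending to grip the shank.

Call:
{"method": "step_arm", "body": {"plan": [{"slide":[-0.007,0,-0.0105],"grip":-0.5,"spin":0},{"slide":[0,0.03,0],"grip":-0.5,"spin":0},{"slide":[0,0.03,0],"grip":-0.5,"spin":0},{"slide":[0,0.03,0],"grip":-0.5,"spin":0},{"slide":[0,0.025,0],"grip":-0.5,"spin":0},{"slide":[0,0.0195,0],"grip":-0.5,"spin":0},{"slide":[0,0,0],"grip":0,"spin":0},{"slide":[0,0,0],"grip":0.3,"spin":0},{"slide":[0,0,0],"grip":0.6,"spin":0},{"slide":[0,0,0],"grip":1,"spin":0},{"slide":[0,0,0],"grip":1,"spin":0},{"slide":[0,0,0],"grip":1,"spin":0},{"slide":[0,0,0],"grip":1,"spin":0},{"slide":[0,0,0],"grip":1,"spin":0}], "force": 25}}

```text
time_s: 2.78
ee_pos: [0.5784, 0.3273, 0.0713]
eef_rot: [-1.571, -0.0, 1.571]
force: [0.5, -0.5, 0.7]
grip_width: 0.0205
```

Call:
{"method": "step_arm", "body": {"plan": [{"slide":[0,0,0],"grip":1,"spin":0},{"slide":[0,0,0],"grip":1,"spin":0},{"slide":[0,0,0],"grip":1,"spin":0},{"slide":[0,0,0],"grip":1,"spin":0}]}}

```text
time_s: 3.12
ee_pos: [0.5783, 0.3273, 0.0709]
eef_rot: [-1.571, 0.0, 1.571]
force: [0.7, -0.4, -0.1]
grip_width: 0.0102
```

Call:
{"method": "step_arm", "body": {"plan": [{"slide":[0,-0.02,0],"grip":1,"spin":0},{"slide":[0,-0.035,0],"grip":1,"spin":0},{"slide":[0,-0.035,0],"grip":1,"spin":0},{"slide":[0,-0.04,0],"grip":1,"spin":0},{"slide":[-0.035,0,0.0113],"grip":1,"spin":0},{"slide":[-0.035,0,0.0113],"grip":1,"spin":0},{"slide":[-0.035,0,0.0113],"grip":1,"spin":0},{"slide":[-0.035,0,0.0113],"grip":1,"spin":0},{"slide":[-0.035,0,0.0113],"grip":1,"spin":0},{"slide":[-0.035,0,0.0113],"grip":1,"spin":0},{"slide":[-0.035,0,0.0113],"grip":1,"spin":0},{"slide":[-0.035,0,0.0113],"grip":1,"spin":0},{"slide":[-0.035,0,0.0113],"grip":1,"spin":0},{"slide":[-0.025,0,0.0113],"grip":1,"spin":0},{"slide":[-0.01,0,0],"grip":1,"spin":0},{"slide":[0,0,0],"grip":1,"spin":0},{"slide":[0,0,0],"grip":1,"spin":0},{"slide":[0,0,0],"grip":1,"spin":0}]}}

```text
time_s: 4.62
ee_pos: [0.4657, -0.0218, 0.2009]
eef_rot: [-1.571, -0.0, 1.572]
force: [0.9, 0.5, -0.7]
grip_width: 0.0102
```

```bash
python3 - <<'E'
from h import *
import cv2,pickle
for n in ("wrist","side","scene"):
    c=cams.calibration(n);o=get_obs();cv2.imwrite(f"pics/b_{n}.png",cams.camera(n)); pickle.dump((c,o),open(f"b_{n}.pkl","wb"))
print(o["ee_pos"],o["grip_width"])
E
```

```text
[ 0.4657 -0.0217  0.2008] 0.010424237734729228
```

View pics/b_wrist.png

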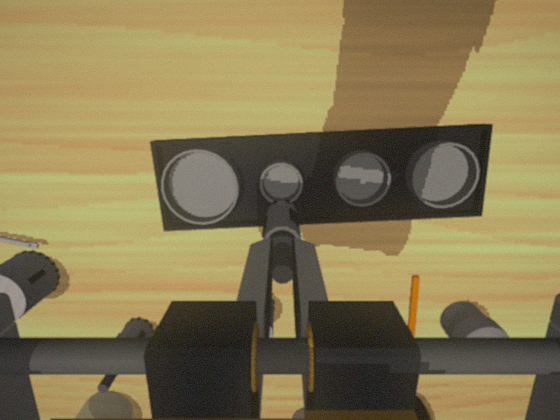

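View pics/b_side.png

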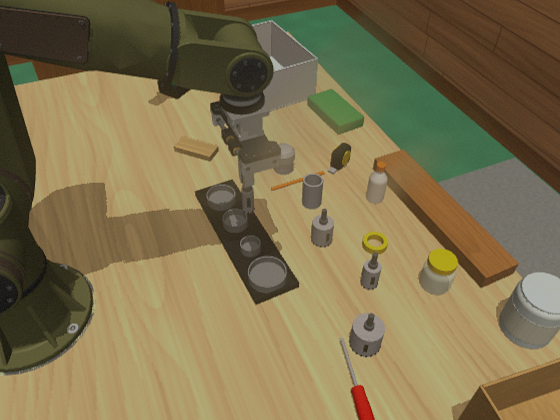

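The saw hangs upright between the pads. In the wrist view the cups are at about (201,186), (282,182), (363,179) and (446,174). Zooming for centres.

```bash
python3 - <<'E'
import cv2
d=cv2.imread("pics/b_wrist.png")
z=cv2.resize(d[115:245,145:345],None,fx=4,fy=4,interpolation=cv2.INTER_CUBIC)
cv2.imwrite("pics/b1.png",cv2.convertScaleAbs(z,alpha=1.8,beta=0))
z=cv2.resize(d[115:245,310:510],None,fx=4,fy=4,interpolation=cv2.INTER_CUBIC)
cv2.imwrite("pics/b2.png",cv2.convertScaleAbs(z,alpha=1.8,beta=0))
E
```

```text
(no output)
```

View pics/b1.png

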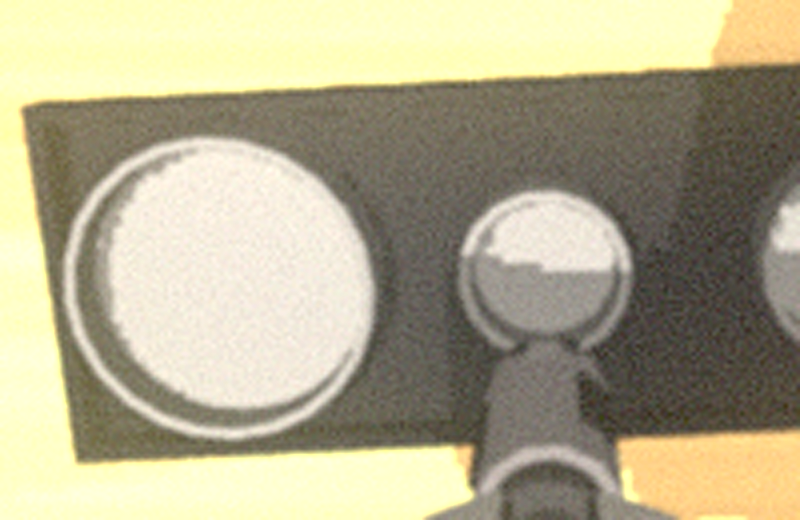

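View pics/b2.png

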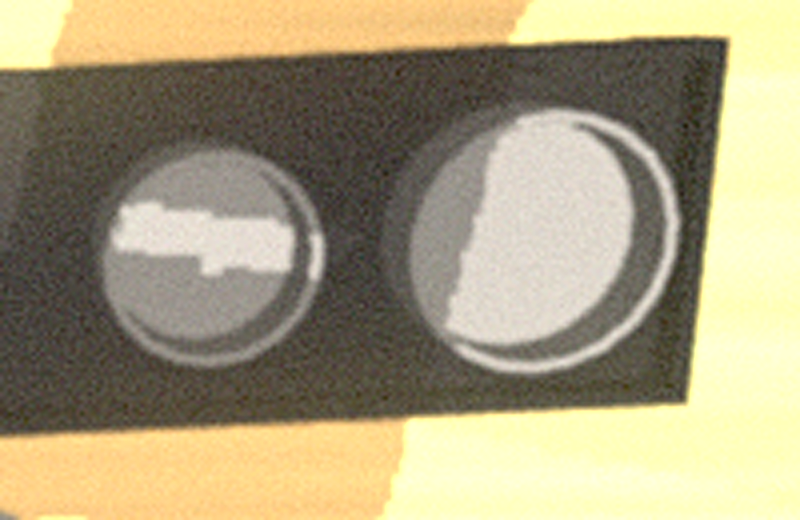

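```bash
python3 - <<'E'
from h import *
import pickle
c,o=pickle.load(open("b_wrist.pkl","rb"));P=[]
for n,x,ox in(("60",(220,289),145),("24",(546,274),145),("36",(214,258),310),("48",(545,241),310)):
    p=onz("wrist",(ox+x[0]/4-.4,115+x[1]/4-.4),.027,c);P.append(p);print(n,p)
P=np.array(P);d=P[3]-P[0];print(np.hypot(*d[:2]),P.mean(0),np.arctan2(d[0],d[1]))
E
```

```text
60 [ 0.4711 -0.1094  0.027 ]
24 [ 0.4669 -0.0234  0.027 ]
36 [0.4624 0.0625 0.027 ]
48 [0.4578 0.1487 0.027 ]
0.25846448935363986 [0.4645 0.0196 0.027 ] -0.051575843674185384
```

Call:
{"method": "step_arm", "body": {"plan": [{"slide":[-0.0017,0.02,0],"grip":1,"spin":0},{"slide":[0,0.035,0],"grip":1,"spin":0},{"slide":[0,0.03,0],"grip":1,"spin":0},{"slide":[0,0.02,0],"grip":1,"spin":0},{"slide":[0,0.01,0],"grip":1,"spin":0},{"slide":[0,0.004,0],"grip":1,"spin":0},{"slide":[0,0,0],"grip":1,"spin":0},{"slide":[0,0,0],"grip":1,"spin":0},{"slide":[0,0,0],"grip":1,"spin":0}]}}

```text
time_s: 5.52
ee_pos: [0.4661, -0.0244, 0.0832]
eef_rot: [-1.573, 0.0, 1.571]
force: [-0.1, -1.0, -0.7]
grip_width: 0.0101
```

Call:
{"method": "step_arm", "body": {"plan": [{"slide":[0,0.0015,0],"grip":1,"spin":0},{"slide":[0,0,0],"grip":1,"spin":0},{"slide":[0,0,0],"grip":1,"spin":0}]}}

```text
time_s: 5.77
ee_pos: [0.4655, -0.0244, 0.0808]
eef_rot: [-1.571, 0.0, 1.571]
force: [-1.0, -0.8, 0.2]
grip_width: 0.0102
```

Still about 1 mm of clearance and no contact force, so I'll release there. Opening gradually.

Call:
{"method": "step_arm", "body": {"plan": [{"slide":[0,0.0008,0],"grip":1,"spin":0},{"slide":[0,0,0],"grip":1,"spin":0},{"slide":[0,0,0],"grip":0.6,"spin":0},{"slide":[0,0,0],"grip":0.3,"spin":0},{"slide":[0,0,0],"grip":0.3,"spin":0},{"slide":[0,0,0],"grip":0.3,"spin":0}]}}

```text
time_s: 6.27
ee_pos: [0.4654, -0.0244, 0.0796]
eef_rot: [-1.571, -0.0, 1.571]
force: [0.9, 0.0, 0.1]
grip_width: 0.0319
```

```bash
python3 - <<'E'
from h import *
import cv2
d=cams.camera("side");w=cams.camera("wrist")
cv2.imwrite("pics/c1.png",np.hstack([cv2.resize(d[150:310,190:340],(375,400),interpolation=cv2.INTER_CUBIC),cv2.resize(w[100:400,130:430],(400,400))]))
print(get_obs()["ee_pos"],get_obs()["grip_width"])
E
```

```text
[ 0.4654 -0.0244  0.0796] 0.032947407041769364
```

View pics/c1.png

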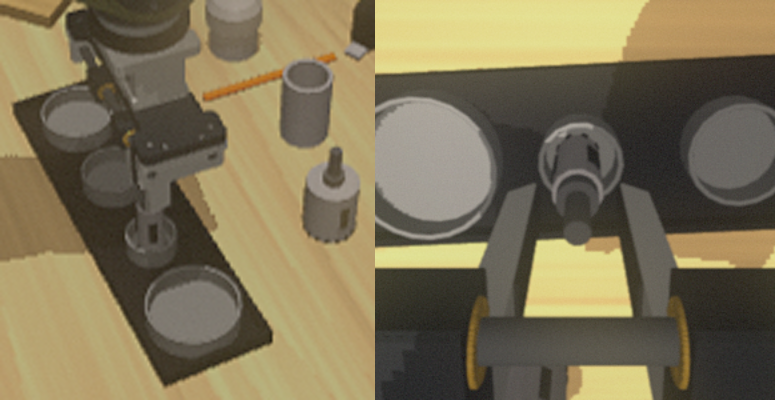

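The 24 mm saw stands free and centred in its cup, with the jaws clear. Next is the 48 mm saw.

Call:
{"method": "step_arm", "body": {"plan": [{"slide":[0,-0.02,0],"grip":0,"spin":0},{"slide":[0,-0.035,0],"grip":-0.2,"spin":0},{"slide":[0,-0.035,0],"grip":-0.2,"spin":0},{"slide":[0,-0.035,0],"grip":-0.2,"spin":0},{"slide":[-0.0054,0,-0.0266],"grip":-0.2,"spin":0},{"slide":[-0.0054,0,-0.0266],"grip":-0.2,"spin":0},{"slide":[-0.0054,0,-0.0266],"grip":-0.2,"spin":0},{"slide":[-0.0054,0,-0.0266],"grip":-0.2,"spin":0},{"slide":[-0.0054,0,-0.0266],"grip":-0.2,"spin":0},{"slide":[-0.0054,0,-0.0266],"grip":-0.2,"spin":0},{"slide":[0,0,0],"grip":-0.2,"spin":0},{"slide":[0,0,0],"grip":-0.2,"spin":0},{"slide":[0,0,0],"grip":-0.2,"spin":0}]}}

```text
time_s: 7.45
ee_pos: [0.6244, -0.0566, 0.2043]
eef_rot: [-1.57, -0.0, 1.571]
force: [-0.5, -0.3, 0.8]
grip_width: 0.0565
```

Call:
{"method": "step_arm", "body": {"plan": [{"slide":[0,0.03,-0.0005],"grip":-0.2,"spin":0},{"slide":[0,0.035,0],"grip":-0.2,"spin":0},{"slide":[0,0.03,0],"grip":-0.2,"spin":0},{"slide":[0,0.025,0],"grip":-0.2,"spin":0},{"slide":[0,0.0135,0],"grip":-0.2,"spin":0},{"slide":[0,0,0],"grip":0.3,"spin":0},{"slide":[0,0,0],"grip":0.6,"spin":0},{"slide":[0,0,0],"grip":1,"spin":0},{"slide":[0,0,0],"grip":1,"spin":0},{"slide":[0,0,0],"grip":1,"spin":0},{"slide":[0,0,0],"grip":1,"spin":0},{"slide":[0,0,0],"grip":1,"spin":0},{"slide":[0,0,0],"grip":1,"spin":0}], "force": 35}}

```text
time_s: 8.53
ee_pos: [0.6255, -0.0567, 0.0714]
eef_rot: [-1.571, -0.0, 1.571]
force: [-0.4, 0.8, 3.1]
grip_width: 0.0099
```

Call:
{"method": "step_arm", "body": {"plan": [{"slide":[0,-0.02,0],"grip":1,"spin":0},{"slide":[0,-0.035,0],"grip":1,"spin":0},{"slide":[0,-0.035,0],"grip":1,"spin":0},{"slide":[0,-0.04,0],"grip":1,"spin":0},{"slide":[0.0256,0,0.021],"grip":1,"spin":0},{"slide":[0.0256,0,0.021],"grip":1,"spin":0},{"slide":[0.0256,0,0.021],"grip":1,"spin":0},{"slide":[0.0256,0,0.021],"grip":1,"spin":0},{"slide":[0.0256,0,0.021],"grip":1,"spin":0},{"slide":[0.0256,0,0.021],"grip":1,"spin":0},{"slide":[0.0256,0,0.021],"grip":1,"spin":0},{"slide":[0.0256,0,0.021],"grip":1,"spin":0},{"slide":[0,0,0],"grip":1,"spin":0},{"slide":[0,0,0],"grip":1,"spin":0},{"slide":[0,0,0],"grip":1,"spin":0}]}}

```text
time_s: 9.78
ee_pos: [0.4577, 0.1478, 0.2012]
eef_rot: [-1.571, 0.0, 1.571]
force: [0.8, 0.4, -3.0]
grip_width: 0.0102
```

```bash
python3 - <<'E'
from h import *
import cv2
print(get_obs()["ee_pos"],get_obs()["grip_width"])
d=cams.camera("side");w=cams.camera("wrist")
cv2.imwrite("pics/d1.png",np.hstack([cv2.resize(d[100:310,170:360],(362,400),interpolation=cv2.INTER_CUBIC),cv2.resize(w[100:400,130:430],(400,400))]))
E
```

```text
[0.4577 0.1478 0.2012] 0.010183379485979934
```

View pics/d1.png

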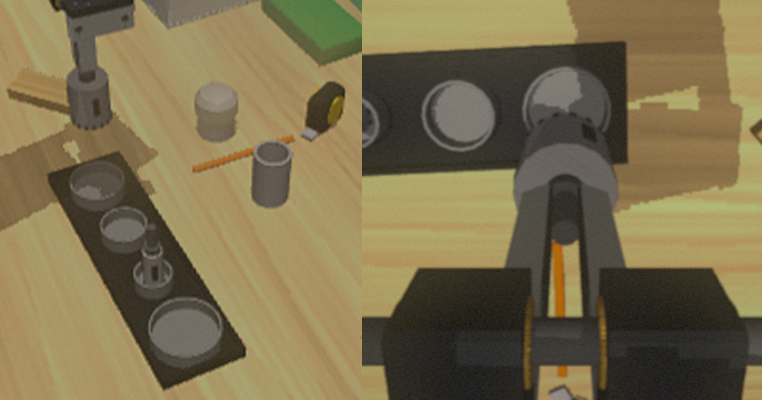

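The 48 mm saw is held upright over its cup and the 24 mm saw stands upright in its own. Lowering to the floor (TCP ≈ 0.0805).

Call:
{"method": "step_arm", "body": {"plan": [{"slide":[0.0007,0.02,0],"grip":1,"spin":0},{"slide":[0,0.035,0],"grip":1,"spin":0},{"slide":[0,0.03,0],"grip":1,"spin":0},{"slide":[0,0.02,0],"grip":1,"spin":0},{"slide":[0,0.01,0],"grip":1,"spin":0},{"slide":[0,0.004,0],"grip":1,"spin":0},{"slide":[0,0.001,0],"grip":1,"spin":0},{"slide":[0,0,0],"grip":1,"spin":0},{"slide":[0,0,0],"grip":1,"spin":0},{"slide":[0,0,0],"grip":1,"spin":0}]}}

```text
time_s: 10.72
ee_pos: [0.458, 0.1488, 0.0822]
eef_rot: [-1.573, -0.0, 1.571]
force: [-0.3, 0.2, -2.8]
grip_width: 0.0101
```

Call:
{"method": "step_arm", "body": {"plan": [{"slide":[0,0.0008,0],"grip":1,"spin":0},{"slide":[0,0,0],"grip":1,"spin":0},{"slide":[0,0,0],"grip":1,"spin":0}]}}

```text
time_s: 10.97
ee_pos: [0.4575, 0.1488, 0.0806]
eef_rot: [-1.571, -0.0, 1.571]
force: [0.0, -0.4, -2.8]
grip_width: 0.0099
```

Call:
{"method": "step_arm", "body": {"plan": [{"slide":[0,0.0005,0],"grip":1,"spin":0},{"slide":[0,0,0],"grip":1,"spin":0},{"slide":[0,0,0],"grip":0.6,"spin":0},{"slide":[0,0,0],"grip":0.3,"spin":0},{"slide":[0,0,0],"grip":0.2,"spin":0},{"slide":[0,0,0],"grip":0.2,"spin":0},{"slide":[0,-0.02,0],"grip":0,"spin":0},{"slide":[0,-0.035,0],"grip":-0.2,"spin":0},{"slide":[0,-0.035,0],"grip":-0.2,"spin":0},{"slide":[0,-0.035,0],"grip":-0.2,"spin":0},{"slide":[0,0,0],"grip":-0.2,"spin":0}]}}

```text
time_s: 11.88
ee_pos: [0.4595, 0.1492, 0.2112]
eef_rot: [-1.58, -0.002, 1.571]
force: [0.3, 0.5, 1.0]
grip_width: 0.0565
```

Call:
{"method": "step_arm", "body": {"plan": [{"slide":[-0.0322,0,-0.0186],"grip":-0.2,"spin":0},{"slide":[-0.0322,0,-0.0186],"grip":-0.2,"spin":0},{"slide":[-0.0322,0,-0.0186],"grip":-0.2,"spin":0},{"slide":[-0.0322,0,-0.0186],"grip":-0.2,"spin":0},{"slide":[-0.0322,0,-0.0186],"grip":-0.2,"spin":0},{"slide":[-0.0322,0,-0.0186],"grip":-0.2,"spin":0},{"slide":[-0.0322,0,-0.0186],"grip":-0.2,"spin":0},{"slide":[-0.0322,0,-0.0186],"grip":-0.2,"spin":0},{"slide":[-0.0322,0,-0.0186],"grip":-0.2,"spin":0},{"slide":[-0.0322,0,-0.0186],"grip":-0.2,"spin":0},{"slide":[-0.0322,0,-0.0186],"grip":-0.2,"spin":0},{"slide":[0,0,0],"grip":-0.2,"spin":0},{"slide":[0,0,0],"grip":-0.2,"spin":0},{"slide":[0,0,0],"grip":-0.2,"spin":0}]}}

```text
time_s: 13.05
ee_pos: [0.6619, -0.205, 0.2042]
eef_rot: [-1.57, -0.0, 1.571]
force: [-0.1, -0.4, -0.1]
grip_width: 0.0561
```

```bash
python3 - <<'E'
from h import *
import cv2
print(get_obs()["ee_pos"],get_obs()["grip_width"])
d=cams.camera("side");w=cams.camera("wrist")
cv2.imwrite("pics/e1.png",np.hstack([cv2.resize(d[100:310,170:360],(362,400),interpolation=cv2.INTER_CUBIC),cv2.resize(w[100:400,130:430],(400,400))]))
E
```

```text
[ 0.6619 -0.205   0.2042] 0.056110013624347296
```

View pics/e1.png

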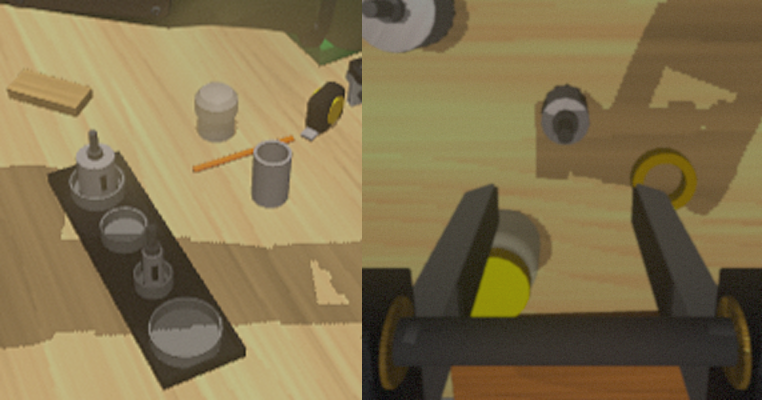

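The 48 mm saw is seated and the 36 mm saw is centred under the jaws. The jar and yellow ring are clear. Descending.

Call:
{"method": "step_arm", "body": {"plan": [{"slide":[0,0.03,0],"grip":-0.2,"spin":0},{"slide":[0,0.035,0],"grip":-0.2,"spin":0},{"slide":[0,0.03,0],"grip":-0.2,"spin":0},{"slide":[0,0.025,0],"grip":-0.2,"spin":0},{"slide":[0,0.0135,0],"grip":-0.2,"spin":0},{"slide":[0,0,0],"grip":0.3,"spin":0},{"slide":[0,0,0],"grip":0.6,"spin":0},{"slide":[0,0,0],"grip":1,"spin":0},{"slide":[0,0,0],"grip":1,"spin":0},{"slide":[0,0,0],"grip":1,"spin":0},{"slide":[0,0,0],"grip":1,"spin":0},{"slide":[0,0,0],"grip":1,"spin":0},{"slide":[0,0,0],"grip":1,"spin":0}], "force": 35}}

```text
time_s: 14.23
ee_pos: [0.6622, -0.2055, 0.0717]
eef_rot: [-1.571, 0.0, 1.571]
force: [0.4, 0.8, 3.2]
grip_width: 0.0101
```

Call:
{"method": "step_arm", "body": {"plan": [{"slide":[0,-0.02,0],"grip":1,"spin":0},{"slide":[0,-0.035,0],"grip":1,"spin":0},{"slide":[0,-0.035,0],"grip":1,"spin":0},{"slide":[0,-0.04,0],"grip":1,"spin":0},{"slide":[0.0298,0,0.0222],"grip":1,"spin":0},{"slide":[0.0298,0,0.0222],"grip":1,"spin":0},{"slide":[0.0298,0,0.0222],"grip":1,"spin":0},{"slide":[0.0298,0,0.0222],"grip":1,"spin":0},{"slide":[0.0298,0,0.0222],"grip":1,"spin":0},{"slide":[0.0298,0,0.0222],"grip":1,"spin":0},{"slide":[0.0298,0,0.0222],"grip":1,"spin":0},{"slide":[0.0298,0,0.0222],"grip":1,"spin":0},{"slide":[0.0298,0,0.0222],"grip":1,"spin":0},{"slide":[0,0,0],"grip":1,"spin":0},{"slide":[0,0,0],"grip":1,"spin":0},{"slide":[0,0,0],"grip":1,"spin":0}]}}

```text
time_s: 15.57
ee_pos: [0.4626, 0.0625, 0.2016]
eef_rot: [-1.571, 0.0, 1.571]
force: [-0.3, -0.6, -1.6]
grip_width: 0.0102
```

```bash
python3 - <<'E'
from h import *
import cv2
print(get_obs()["ee_pos"],get_obs()["grip_width"])
d=cams.camera("side");w=cams.camera("wrist")
cv2.imwrite("pics/f1.png",np.hstack([cv2.resize(d[100:310,170:360],(362,400),interpolation=cv2.INTER_CUBIC),cv2.resize(w[100:400,130:430],(400,400))]))
E
```

```text
[0.4626 0.0625 0.2016] 0.010183820305491842
```

View pics/f1.png

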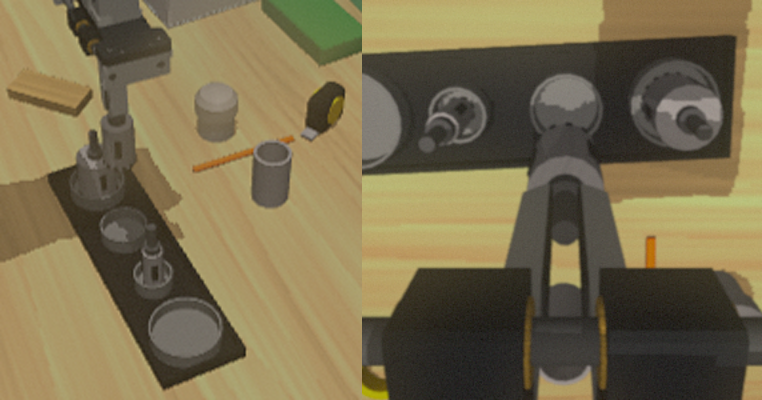

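The 36 mm saw hangs straight and its cup is between the two filled ones. Lowering.

Call:
{"method": "step_arm", "body": {"plan": [{"slide":[0,0.02,0.0004],"grip":1,"spin":0},{"slide":[0,0.035,0],"grip":1,"spin":0},{"slide":[0,0.03,0],"grip":1,"spin":0},{"slide":[0,0.02,0],"grip":1,"spin":0},{"slide":[0,0.01,0],"grip":1,"spin":0},{"slide":[0,0.004,0],"grip":1,"spin":0},{"slide":[0,0.0015,0],"grip":1,"spin":0},{"slide":[0,0,0],"grip":1,"spin":0},{"slide":[0,0,0],"grip":1,"spin":0},{"slide":[0,0,0],"grip":1,"spin":0},{"slide":[0,0,0],"grip":1,"spin":0}]}}

```text
time_s: 16.58
ee_pos: [0.4622, 0.0627, 0.0816]
eef_rot: [-1.572, -0.0, 1.571]
force: [0.7, -0.1, -1.3]
grip_width: 0.0104
```

Call:
{"method": "step_arm", "body": {"plan": [{"slide":[0,0.0006,0],"grip":1,"spin":0},{"slide":[0,0,0],"grip":1,"spin":0},{"slide":[0,0,0],"grip":1,"spin":0}]}}

```text
time_s: 16.83
ee_pos: [0.4621, 0.0628, 0.0806]
eef_rot: [-1.572, -0.0, 1.571]
force: [0.2, 0.8, 2.3]
grip_width: 0.0102
```

Contact with the floor (+2 N). Releasing and moving to the 60 mm saw.

Call:
{"method": "step_arm", "body": {"plan": [{"slide":[0,0,0],"grip":0.6,"spin":0},{"slide":[0,0,0],"grip":0.3,"spin":0},{"slide":[0,0,0],"grip":0.2,"spin":0},{"slide":[0,0,0],"grip":0.2,"spin":0},{"slide":[0,-0.02,0],"grip":0.1,"spin":0},{"slide":[0,-0.035,0],"grip":0,"spin":0},{"slide":[0,-0.035,0],"grip":-0.2,"spin":0},{"slide":[0,-0.035,0],"grip":-0.2,"spin":0},{"slide":[0,0,0],"grip":-0.2,"spin":0}]}}

```text
time_s: 17.58
ee_pos: [0.464, 0.0629, 0.2115]
eef_rot: [-1.58, -0.001, 1.571]
force: [0.0, 0.2, 1.4]
grip_width: 0.0564
```

Call:
{"method": "step_arm", "body": {"plan": [{"slide":[-0.0352,0,-0.0109],"grip":-0.2,"spin":0},{"slide":[-0.0352,0,-0.0109],"grip":-0.2,"spin":0},{"slide":[-0.0352,0,-0.0109],"grip":-0.2,"spin":0},{"slide":[-0.0352,0,-0.0109],"grip":-0.2,"spin":0},{"slide":[-0.0352,0,-0.0109],"grip":-0.2,"spin":0},{"slide":[-0.0352,0,-0.0109],"grip":-0.2,"spin":0},{"slide":[-0.0352,0,-0.0109],"grip":-0.2,"spin":0},{"slide":[-0.0352,0,-0.0109],"grip":-0.2,"spin":0},{"slide":[-0.0352,0,-0.0109],"grip":-0.2,"spin":0},{"slide":[-0.0352,0,-0.0109],"grip":-0.2,"spin":0},{"slide":[-0.0352,0,-0.0109],"grip":-0.2,"spin":0},{"slide":[0,0,0],"grip":-0.2,"spin":0},{"slide":[0,0,0],"grip":-0.2,"spin":0},{"slide":[0,0,0],"grip":-0.2,"spin":0}]}}

```text
time_s: 18.75
ee_pos: [0.5817, -0.324, 0.2045]
eef_rot: [-1.57, -0.001, 1.571]
force: [0.6, -0.2, 0.0]
grip_width: 0.0565
```

```bash
python3 - <<'E'
from h import *
import cv2
print(get_obs()["ee_pos"],get_obs()["grip_width"])
d=cams.camera("side");w=cams.camera("wrist")
cv2.imwrite("pics/g1.png",np.hstack([cv2.resize(d[100:310,170:360],(362,400),interpolation=cv2.INTER_CUBIC),cv2.resize(w[100:400,130:430],(400,400))]))
E
```

```text
[ 0.5817 -0.324   0.2045] 0.05646746550225231
```

View pics/g1.png

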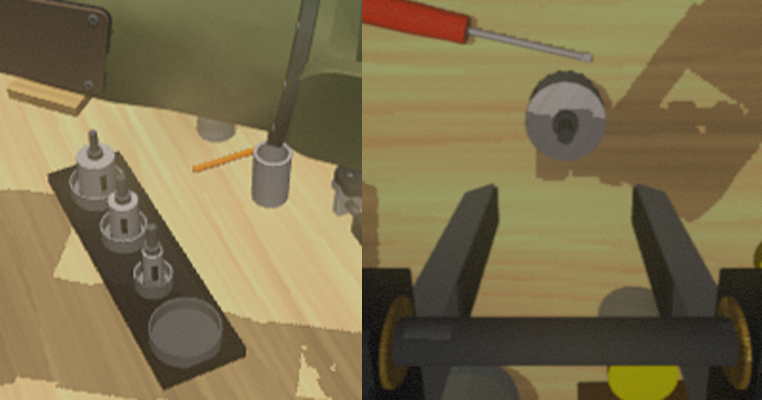

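Three saws are seated. The 60 mm saw is centred under the jaws, with the screwdriver clear of it.

Call:
{"method": "step_arm", "body": {"plan": [{"slide":[-0.0005,0.03,0],"grip":-0.2,"spin":0},{"slide":[0,0.035,0],"grip":-0.2,"spin":0},{"slide":[0,0.03,0],"grip":-0.2,"spin":0},{"slide":[0,0.025,0],"grip":-0.2,"spin":0},{"slide":[0,0.0135,0],"grip":-0.2,"spin":0},{"slide":[0,0,0],"grip":0.3,"spin":0},{"slide":[0,0,0],"grip":0.6,"spin":0},{"slide":[0,0,0],"grip":1,"spin":0},{"slide":[0,0,0],"grip":1,"spin":0},{"slide":[0,0,0],"grip":1,"spin":0},{"slide":[0,0,0],"grip":1,"spin":0},{"slide":[0,0,0],"grip":1,"spin":0},{"slide":[0,0,0],"grip":1,"spin":0}], "force": 40}}

```text
time_s: 19.93
ee_pos: [0.5819, -0.325, 0.0719]
eef_rot: [-1.571, 0.0, 1.571]
force: [0.1, -0.6, -2.9]
grip_width: 0.01
```

Call:
{"method": "step_arm", "body": {"plan": [{"slide":[0,-0.02,0],"grip":1,"spin":0},{"slide":[0,-0.035,0],"grip":1,"spin":0},{"slide":[0,-0.035,0],"grip":1,"spin":0},{"slide":[0,-0.04,0],"grip":1,"spin":0},{"slide":[0.027,0,0.0139],"grip":1,"spin":0},{"slide":[0.027,0,0.0139],"grip":1,"spin":0},{"slide":[0.027,0,0.0139],"grip":1,"spin":0},{"slide":[0.027,0,0.0139],"grip":1,"spin":0},{"slide":[0.027,0,0.0139],"grip":1,"spin":0},{"slide":[0.027,0,0.0139],"grip":1,"spin":0},{"slide":[0.027,0,0.0139],"grip":1,"spin":0},{"slide":[0.027,0,0.0139],"grip":1,"spin":0},{"slide":[0,0,0],"grip":1,"spin":0},{"slide":[0,0,0],"grip":1,"spin":0},{"slide":[0,0,0],"grip":1,"spin":0}]}}

```text
time_s: 21.18
ee_pos: [0.4709, -0.1093, 0.2019]
eef_rot: [-1.571, 0.0, 1.571]
force: [-0.1, -0.1, -1.7]
grip_width: 0.01
```

```bash
python3 - <<'E'
from h import *
import cv2
print(get_obs()["ee_pos"],get_obs()["grip_width"])
d=cams.camera("side");w=cams.camera("wrist")
cv2.imwrite("pics/h1.png",np.hstack([cv2.resize(d[100:310,170:360],(362,400),interpolation=cv2.INTER_CUBIC),cv2.resize(w[100:400,130:430],(400,400))]))
E
```

```text
[ 0.4709 -0.1093  0.2019] 0.009995805636101437
```

View pics/h1.png

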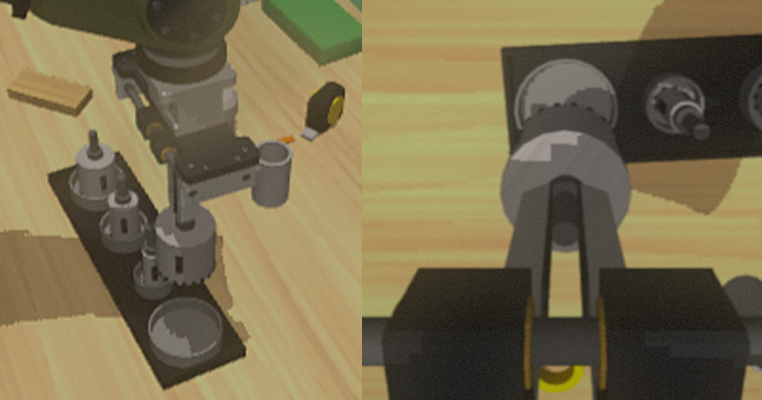

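The 60 mm saw hangs upright over its cup. Lowering.

Call:
{"method": "step_arm", "body": {"plan": [{"slide":[0,0.02,0],"grip":1,"spin":0},{"slide":[0,0.035,0],"grip":1,"spin":0},{"slide":[0,0.03,0],"grip":1,"spin":0},{"slide":[0,0.02,0],"grip":1,"spin":0},{"slide":[0,0.01,0],"grip":1,"spin":0},{"slide":[0,0.004,0],"grip":1,"spin":0},{"slide":[0,0.0015,0],"grip":1,"spin":0},{"slide":[0,0,0],"grip":1,"spin":0},{"slide":[0,0,0],"grip":1,"spin":0},{"slide":[0,0,0],"grip":1,"spin":0},{"slide":[0,0,0],"grip":1,"spin":0}]}}

```text
time_s: 22.2
ee_pos: [0.471, -0.1091, 0.082]
eef_rot: [-1.572, 0.0, 1.571]
force: [-1.2, 0.1, -1.9]
grip_width: 0.0101
```

Call:
{"method": "step_arm", "body": {"plan": [{"slide":[0,0.0008,0],"grip":1,"spin":0},{"slide":[0,0,0],"grip":1,"spin":0},{"slide":[0,0,0],"grip":1,"spin":0}]}}

```text
time_s: 22.45
ee_pos: [0.4709, -0.109, 0.0808]
eef_rot: [-1.572, 0.0, 1.571]
force: [0.1, 0.4, 2.4]
grip_width: 0.0103
```

Contact. I'll release, lift, and back away toward the robot's left for a clear final view.

Call:
{"method": "step_arm", "body": {"plan": [{"slide":[0,0,0],"grip":0.6,"spin":0},{"slide":[0,0,0],"grip":0.3,"spin":0},{"slide":[0,0,0],"grip":0.2,"spin":0},{"slide":[0,0,0],"grip":0.2,"spin":0},{"slide":[0,-0.02,0],"grip":0.1,"spin":0},{"slide":[0,-0.035,0],"grip":0,"spin":0},{"slide":[0,-0.035,0],"grip":0,"spin":0},{"slide":[0,-0.035,0],"grip":0,"spin":0},{"slide":[0,-0.035,0],"grip":0,"spin":0},{"slide":[-0.035,0,0],"grip":0,"spin":0},{"slide":[-0.035,0,0],"grip":0,"spin":0},{"slide":[-0.035,0,0],"grip":0,"spin":0},{"slide":[-0.035,0,0],"grip":0,"spin":0},{"slide":[-0.035,0,0],"grip":0,"spin":0},{"slide":[-0.035,0,0],"grip":0,"spin":0},{"slide":[0,0,0],"grip":0,"spin":0},{"slide":[0,0,0],"grip":0,"spin":0}]}}

```text
time_s: 23.87
ee_pos: [0.4702, -0.3201, 0.2398]
eef_rot: [-1.57, -0.001, 1.569]
force: [-0.3, 0.5, -0.3]
grip_width: 0.0468
```

```bash
python3 - <<'E'
from h import *
import cv2
print(get_obs()["ee_pos"],get_obs()["grip_width"])
d=cams.camera("side");w=cams.camera("scene")
cv2.imwrite("pics/i1.png",np.hstack([cv2.resize(d[100:310,170:360],(362,400),interpolation=cv2.INTER_CUBIC),cv2.resize(w[130:300,195:385],(436,390),interpolation=cv2.INTER_CUBIC)[:,:436].copy() if 0 else cv2.resize(w[130:300,195:385],(436,400))]))
cv2.imwrite("pics/i2.png",w)
E
```

```text
[ 0.4702 -0.3201  0.2398] 0.04681838875454178
```

View pics/i1.png

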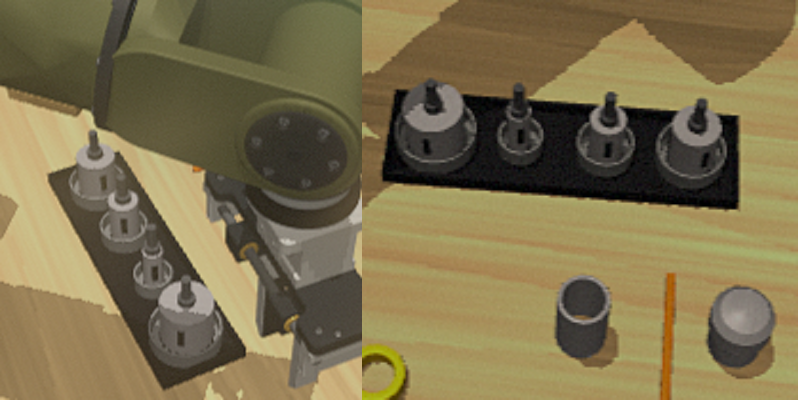

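View pics/i2.png

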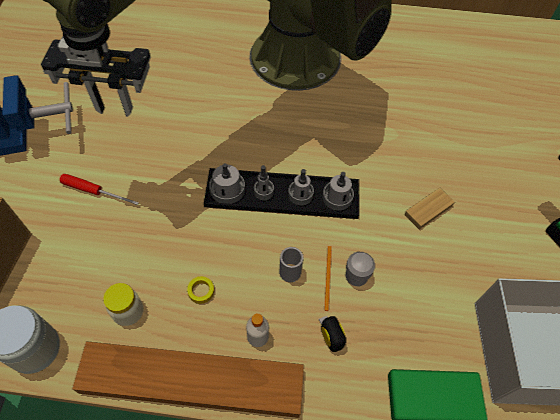

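All four saws stand upright inside their cups, at about (228,180), (263,183), (302,185) and (340,188) in the scene view. The pipes are still at (291,263) and (360,268).

```bash
python3 -c "
from station import hand_in
print(hand_in())"
```

```text
the job is handed in; nothing more can be done
None
```

All four hole saws are in the tray, each standing upright, teeth down, in the cup for its size (24, 36, 48 and 60 mm). I gripped each one by its shank, lowered it to the cup floor and released it. The job was handed in at about 24 s, against the 112 s limit.

**Final checks:** The scene and side pictures, taken after the arm had backed off, show all four saws upright and inside their cup rims. In the scene picture, both pipes and the other items on the bench are where they started. None of the measured forces I saw passed about 4 N.

**Measurements:** The cup positions I first estimated from the scene and side cameras differed from the wrist camera's by up to about 2 mm. I used the wrist values.

**Not checked:** I did not measure the seated height of the saws separately. The 36 and 60 mm saws showed about 2 N of floor contact before release. The 24 and 48 mm saws showed none, so they were let go at the calculated floor height, within about 1 mm.

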